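# Rack the loose cover, then open the glue and hold its cap

### The arm

A 6-joint arm with a two-finger parallel gripper is mounted at the origin on the work surface. World frame = base frame: x ahead of the robot, y to its left, z up, the work surface at z = 0. Lengths are in mm, angles in rad, forces in N, time in s.
With the tool pointing down it reaches from about 375 to 925 mm from the base axis. Payload 5.7 kg.
Tool frame: the origin (TCP) lies at the very end of the fingers, on their centre line; the grasp point (between the pads) lies 19 mm behind it (r.grip_depth is the distance from the TCP to the grasp point, in mm); y points along the fingers, x is the direction in which the jaws open and shut, and the axes are right-handed (so a half turn about y gives the same grasp; the last joint's range is limited). The gripper opens to 85 mm and grips with 20 to 120 N. Pads are 22 mm wide; open, the fingers measure 114 mm over their backs; the gripper's body (76 mm by 85 mm) begins 54 mm behind the grasp point. The pads swing forward as they close: fully open they stand 13 mm farther back than shut.
Start: joints at [1.058, 0.359, 1.51, -0, 1.272, -0.115], TCP at [232.425, 553.12, 231.267] pointing down, gripper open.
Joint ranges: [-2.97, 2.97], [-1.01, 2.36], [0.21, 2.38], [-0.96, 4.11], [0.2, 2.71], [-2.98, 2.98]. Speed limits (rad/s): [2.39, 2.39, 3.14, 3.14, 3.14, 3.14].

### API

Orientations are given as a unit quaternion [x, y, z, w].
In Python, from rig import get_obs, vision, ticket, r gives the robot as it stands.
- The arm moves only by the shell command python3 -m jog 'ROWS' [FORCE]. ROWS is JSON, one flat list of numbers, 5 for each row, row after row: the closure, from 0 (fully open) to 1 (shut), then the shift along the tool's x, y, z in m, then the turn about the tool's y in rad. A call has 1 to 20 rows; each row shifts and turns the commanded pose from where the row before left it, along the tool's axes as they then stand; what a row does not reach is not made up. A row lasts 1/10 s, in which the tool goes at most 50 mm and 8.59 degrees, less where a joint would pass 70% of its speed; a pose out of reach is approached as far as the arm can. A call with a gripper value outside its range is refused whole. The fingers move at their own pace and stop on an object; FORCE is the grip in N (left out, the last holds). Time passes only in rows, so rows that do not move let the fingers close. It gives the time, the measured TCP pose, the force and the opening at its end, in the units of the state.
- get_obs(): the state, without advancing time (a new reading comes with each control period).
- vision.camera(name): name is "scene" or "top" or "wrist"; returns a dict with "frame" (480x640x3 uint8, red, green, blue), "fov_y" (degrees; the focal length in pixels is half the picture's height over the tangent of half this angle, whatever the lens; pixels are square), "cx", "cy" (the principal point, pixels), "dist_coeffs" ([k1, k2, p1, p2, k3] as OpenCV has them; the pictures are not rectified), "extrinsics" (4x4, takes a point from world to camera coordinates). Camera axes: x right, y up, looking along -z (the intrinsics and any distortion apply to the point x, -y, -z); pixel columns grow to the right and rows downward; lengths in mm; the calibration is good to about 2 mm. A picture is of the moment at which its call begins. There is no depth.
- ticket.close_job(): hands the job in, once; it reports no verdict.
The state is a dict: "t": time; "joints": joint angles; "joint_velocities": joint speeds; "joint_efforts": joint torques, N m; "tool_pos": TCP position; "orientation": TCP orientation; "force": force on the tool from outside, world axes, zero at the start; "moment": the same for the moment, N m; "width": opening from 0.0 (shut) to 1.0 (fully open).
Only numpy, scipy, OpenCV 4.12 (cv2) and the standard library are available. Lean on these libraries where they do the work, as an engineer would, in place of code of your own. Each camera call takes 0.05 s, during which the arm holds its last target. There are 200 camera calls.

### The job

Get this book repair ready for gluing: take the loose red cover board out of its metal stand and set it gently on edge, fully down, in the empty middle slot of the wooden rack, and let go of it. Then loosen the orange cap of the glue bottle - nobody remembers which way its thread runs, so try both ways - lift it straight up off the bottle and finish while still holding it upright in the gripper, clear above the bottle by at least the cap's own height. Leave the blue cap on its bottle and do not disturb the other covers or anything else on the table.

Things in the scene. Friction and masses are not known exactly. Their poses are not given: they have to be found in the camera images.
- red_cover_center (a point): Centre of the loose red cover board, 110 long x 6 thick x 140 mm tall, standing on its 110 mm edge, 90 g. x along the 110 mm edge, y through the 6 mm thickness, z up. At the start it stands in the single slot of the steel stand, its lower edge 6 mm above the table; grip it by its top edge across the thickness.
- stand: Fixed steel single-slot stand, 120 (x) x 60 (y) mm, 46 mm tall. Origin at the centre of its underside, on the table. The slot runs along its x through the middle, 11 mm wide, floor 6 mm above the table, walls up to 46 mm.
- rack: Fixed wooden rack with three slots along its x, 120 (x) x 130 (y) mm, 46 mm tall. Origin at the centre of its underside, on the table. Slots at y = -45, 0 and +45 mm, each 11 mm wide with 8 mm walls with round tops, floor 6 mm and wall tops 46 mm above the table, ends open. The middle slot (y = 0) is empty; the outer two hold the green and yellow covers.
- green_cover_center (a point): Centre of the green cover board, 100 x 6 x 85 mm tall, standing loose in an outer slot of the rack; axes like the red one's. To be left alone.
- yellow_cover_center (a point): Centre of the yellow cover board, 100 x 6 x 85 mm tall, standing loose in the other outer slot of the rack; axes like the red one's. To be left alone.
- caddy: Fixed steel tray, 95 (x) x 225 (y) mm, origin under its centre; two fixed bottles at y = -60, +60 mm, shoulders 81 mm up. Quick thread: turned its loosening way (either, hidden, changes from run to run) a cap turns freely, does not rise, and is loose between 50 and 110 degrees (70 is good), then lifts straight off a 25 mm neck; the other way it stops dead within 10 degrees and the grip slips.
- orange_cap_grip (a point): Loose orange cap, 60 g, on either bottle. Skirt 45 mm across and 31 mm high, above it a round ribbed grip 34 mm across and 33 mm high. This point: on the axis, 48 mm above the underside, 16 mm below the top, a good height to grip; 129 mm above the table while on. z up; x follows the white mark on top and turns with the cap. Thread: see caddy.
- blue_cap_grip (a point): The same point of the blue cap, same shape and size, on the other bottle. To be left closed.
- book_low: Lower of two paperbacks lying at the back of the table, 130 x 190 x 30 mm. Origin at the centre of its underside. To be left alone.
- book_top: Upper of the two paperbacks, 120 x 180 x 24 mm. Origin at the centre of its underside. To be left alone.
- mug: Blue mug, 80 mm across, 90 mm tall, at the right. Origin at the centre of its underside. To be left alone.
- paste_brush: Paste brush, 170 mm long, lying near the robot. Origin under its middle. To be left alone.
- tape_roll: Roll of clear tape, 80 mm across, 22 mm high, at the left. Origin at the centre of its underside. To be left alone.
There are look-alikes about, which are no part of the job. What is shaped like the caddy but pink or purple is not meant. Of the things shaped like the part that bears red_cover_center, the red one is meant.

How it is judged (in metres and radians):
On the way, in this order (a step that is already met when the one before it is completed fails the run):
1. the red cover stands on edge in the rack's middle slot, fully down and let go (y of red_cover_center in the frame of rack between -0.007 and 0.007 m and x of red_cover_center in the frame of rack between -0.035 and 0.035 m and z of red_cover_center in the frame of rack between 0.066 and 0.081 m and angle between red_cover_center's own z axis and vertical below 0.2 rad and angle between the x axis of red_cover_center and the x axis of rack, either way round below 0.15 rad and contact force between the fingers and red_cover below 0.1 N), for 0.2 s.
2. the orange cap is lifted off its bottle in the gripper (height (world z) of orange_cap_grip above 0.165 m and contact force between the fingers and orange_cap above 1 N), for 0.2 s.
At the end, for the whole second after the job is handed in: Red cover untouched in the middle slot (7 mm across, 35 mm along, within 5 mm of the floor, upright to 0.2 rad); orange cap still, held in the fingers upright to 0.35 rad, its grip point at least 185 mm above the table (56 mm up), touching nothing else; blue cap still on (all of step 1 and height (world z) of orange_cap_grip above 0.185 m and angle between orange_cap_grip's own z axis and vertical below 0.35 rad and linear speed of orange_cap below 0.05 m/s and contact force between the fingers and orange_cap above 1 N and contact force between orange_cap and caddy below 0.05 N and contact force between orange_cap and blue_cap below 0.05 N and contact force between orange_cap and rack below 0.05 N and contact force between orange_cap and red_cover below 0.05 N and height (world z) of blue_cap_grip below 0.135 m); the arm keeps its last pose, push and grip.
It fails at once if the blue cap is lifted or knocked off (height (world z) of blue_cap_grip above 0.145 m).
It fails at once if the orange cap is lifted before the red cover is in the rack (height (world z) of orange_cap_grip above 0.165 m and horizontal distance between red_cover_center and rack above 0.06 m).
It fails at once if the red cover is dropped (linear speed of red_cover above 0.5 m/s and contact force between the fingers and red_cover below 0.05 N).
It fails at once if the green or yellow cover is disturbed (distance of any of green_cover_center, yellow_cover_center from where it was at the start of the episode above 0.02 m).
It fails at once if something else on the table is disturbed (distance of any of book_low, book_top, mug, paste_brush, tape_roll from where it was at the start of the episode above 0.04 m).
It also fails if it takes over 62 s, if anything falls off the work surface, if the arm or the gripper's body presses on something with over 40 N, if the wrist force passes 120 N, or if a joint passes its speed limit or range.

## Working session

There is one attempt and no reset: what is moved stays moved. The work goes in short steps, Python scripts to look and compute and a shell command to move; the robot and the scene stay as the last step left them, time stands still between calls to the robot, and variables do not carry over. Pictures are saved under pics/ and viewed, about 8 in all and at most 12, crops included, and the job is handed in when it is done.

```bash
mkdir -p pics; ls; cat > h.py <<'E'
import numpy as np, cv2
from rig import get_obs, vision, ticket, r
def cam(n, save=None):
    c=vision.camera(n); f=240/np.tan(np.radians(c['fov_y'])/2)
    c['K']=np.array([[f,0,c['cx']],[0,f,c['cy']],[0,0,1.]]); c['D']=np.array(c['dist_coeffs'],float)
    c['E']=np.array(c['extrinsics'])
    if save: cv2.imwrite(f'pics/{save}.png', c['frame'][:,:,::-1]); np.savez(f'pics/{save}.npz',frame=c['frame'],K=c['K'],D=c['D'],E=c['E'])
    return c
def load(s): return dict(np.load(f'pics/{s}.npz'))
def ray(c,uv):
    p=cv2.undistortPoints(np.array([[uv]],float),c['K'],c['D'])[0,0]
    R=c['E'][:3,:3]; d=R.T@np.array([p[0],-p[1],-1]); return -R.T@c['E'][:3,3], d/np.linalg.norm(d)
def onz(c,uv,z):
    o,d=ray(c,uv); return o+d*(z-o[2])/d[2]
def tri(rays):
    A=sum(np.eye(3)-np.outer(d,d) for o,d in rays); b=sum((np.eye(3)-np.outer(d,d))@o for o,d in rays)
    x=np.linalg.solve(A,b); return x,[np.linalg.norm(np.cross(x-o,d)) for o,d in rays]
def proj(c,P):
    q=c['E'][:3,:3]@np.array(P)+c['E'][:3,3]; q=q*[1,-1,-1]
    return cv2.projectPoints(q.reshape(1,1,3),np.zeros(3),np.zeros(3),c['K'],c['D'])[0].ravel()
E
python3 - <<'E'
from h import *
for n in('scene','top','wrist'):
    c=cam(n,n+'0'); print(n,c['fov_y'],c['D'],-c['E'][:3,:3].T@c['E'][:3,3])
o=get_obs();print(o)
E
```

```text
pics
scene 52.35482367355755 [-0.07799388  0.          0.          0.          0.        ] [1209.89479956  303.37956745 1351.13851643]
top 54.244029040948625 [-0.08853265  0.          0.          0.          0.        ] [ 2.58536224e+02 -9.57083658e-01  1.24868174e+03]
wrist 71.5881156195488 [-0.03465754  0.          0.          0.          0.        ] [161.48281239 582.75217491 374.44999228]
{'t': 0.15, 'joints': array([ 1.05787738e+00,  3.59367063e-01,  1.51116415e+00, -8.75242035e-06,
        1.27249727e+00, -1.15083383e-01]), 'joint_velocities': array([-0.0002749 , -0.00168924, -0.00368745, -0.0006835 , -0.0005745 ,
       -0.00052953]), 'joint_efforts': array([-1.19333854e-04, -5.28030539e+01, -2.78929657e+01, -2.80664835e-04,
        8.26634903e-03,  4.74777789e-05]), 'tool_pos': array([232.20250989, 552.69223555, 230.63779642]), 'orientation': array([ 0.5891773 ,  0.39088595, -0.39178781, -0.58871096]), 'force': array([-0.33732124, -0.37822869,  0.23502538]), 'moment': array([ 0.00596339,  0.01351532, -0.0389521 ]), 'width': 1.0001555258108583}
```

View pics/scene0.png

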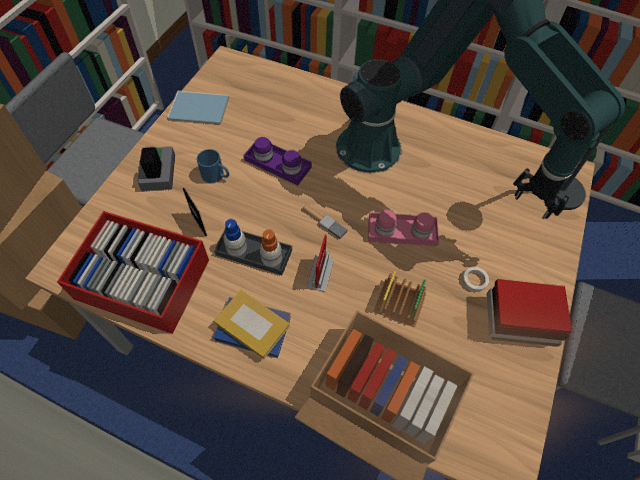

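View pics/top0.png

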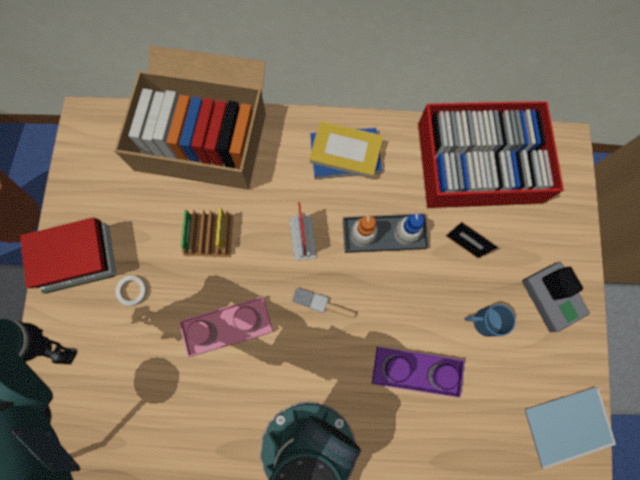

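```bash
python3 - <<'E'
from h import *
a=load('top0')['frame'][190:270,170:440]; b=load('scene0')['frame'][215:325,205:440]
a=cv2.resize(a,(800,237),interpolation=2); b=cv2.resize(b,(770,360),interpolation=2)
o=np.zeros((597,800,3),np.uint8);o[:237]=a;o[237:,:770]=b
cv2.imwrite('pics/crop1.png',o[:,:,::-1])
E
```

```text
(no output)
```

View pics/crop1.png

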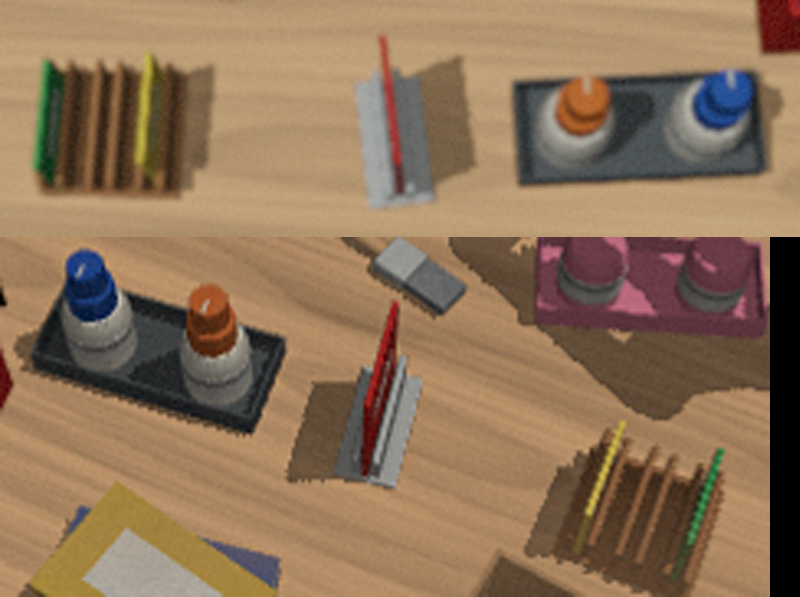

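```bash
python3 - <<'E'
from h import *
t=load('top0');s=load('scene0')
for n,uv,z in [('stand',(303.5,237),30),('redfar',(299.3,202.5),146),('rednear',(305,253),100),('orange',(367,220),145),('blue',(414.7,219),145)]: print(n,onz(t,uv,z).round())
for n,uv,z in [('or',(269,236),145),('bl',(231,225),145),('redback',(325.9,235),146)]: print('s',n,onz(s,uv,z).round())
# rack wall-top ends in top view (crop scale 2.963)
for uv in [(67,63),(100,63),(121,63),(172,65),(56,188),(85,190),(112,192),(168,192)]:
    print('rack',onz(t,(170+uv[0]/2.963,190+uv[1]/2.963),46).round())
w=load('wrist0');R=w['E'][:3,:3];print('wrist axes',R.round(3)); 
from scipy.spatial.transform import Rotation as Q
o=get_obs();print(Q.from_quat(o['orientation']).as_matrix().round(3)); T=Q.from_quat(o['orientation']).as_matrix()
print('cam in tool',T.T@(-R.T@w['E'][:3,3]-o['tool_pos']))
E
```

```text
stand [547.  43.  30.]
redfar [606.  55. 146.]
rednear [490.  35. 100.]
orange [ 571. -113.  145.]
blue [ 580. -231.  145.]
s or [ 571. -110.  145.]
s bl [ 583. -230.  145.]
s redback [501.  40. 146.]
rack [598. 345.  46.]
rack [599. 314.  46.]
rack [600. 295.  46.]
rack [601. 249.  46.]
rack [482. 341.  46.]
rack [482. 315.  46.]
rack [482. 291.  46.]
rack [484. 241.  46.]
wrist axes [[ 0.387  0.922 -0.003]
 [-0.879  0.368 -0.305]
 [-0.28   0.12   0.952]]
[[ 0.387 -0.001 -0.922]
 [ 0.922 -0.001  0.387]
 [-0.001 -1.     0.   ]]
cam in tool [ 1.08756645e-01 -1.43800465e+02  7.68650621e+01]
```

```bash
python3 -m jog '[0,-0.027,-0.006,-0.037,0, 0,-0.027,-0.006,-0.037,0, 0,-0.027,-0.006,-0.037,0, 0,-0.027,-0.006,-0.037,0, 0,-0.027,-0.006,-0.037,0, 0,-0.027,-0.006,-0.037,0, 0,-0.027,-0.006,-0.037,0, 0,-0.027,-0.006,-0.037,0, 0,-0.027,-0.006,-0.037,0, 0,-0.027,-0.006,-0.037,0, 0,-0.027,-0.006,-0.037,0, 0,-0.027,-0.006,-0.037,0, 0,-0.027,-0.006,-0.037,0, 0,0,0,0,-0.14, 0,0,0,0,-0.14, 0,0,0,0,-0.14, 0,0,0,0,-0.13, 0,0,0,0,0]'
python3 - <<'E'
from h import *
o=get_obs();print(o['t'],o['joints'].round(3),o['tool_pos'].round(1),o['force'].round(1))
c=cam('wrist','w1')
E
```

```text
t: 1.95
tool_pos: [539.7, 43.1, 309.0]
orientation: [-0.46, -0.537, 0.537, 0.46]
force: [0.2, -0.4, 0.2]
width: 0.998
1.95 [-0.048  0.211  1.526 -0.     1.405 -1.772] [539.7  43.1 309. ] [ 0.2 -0.4  0.2]
```

View pics/w1.png

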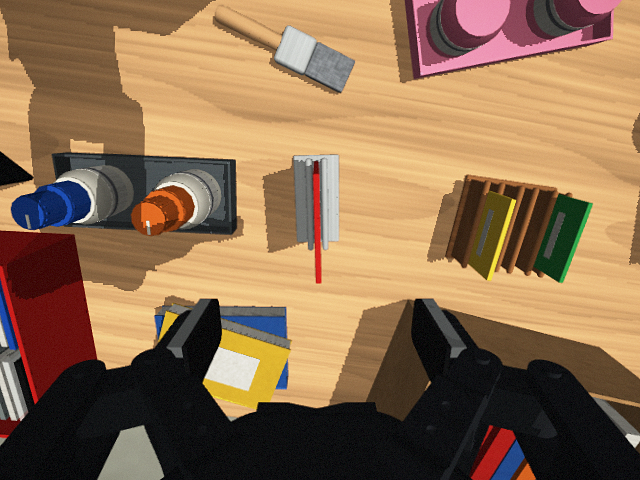

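```bash
python3 - <<'E'
from h import *
w=load('w1');t=load('top0');s=load('scene0')
f=w['frame'].astype(int)
m=((f[...,0]>110)&(f[...,1]<60)&(f[...,2]<60)).astype(np.uint8)
m[:, :260]=0;m[:,380:]=0;m[330:]=0
ys,xs=np.nonzero(m)
for y in (165,175,200,240,275,282): 
    q=xs[ys==y]; print(y,q.min() if len(q) else None,q.max() if len(q) else None)
print(ys.min(),ys.max())
A=(317.0,ys.min()); 
def row(y): q=xs[ys==y]; return (q.mean()+0.0,y)
for z in (140,146): 
    P=[onz(w,row(y),z) for y in (170,200,240,278)]; print([p.round(1) for p in P], np.degrees(np.arctan2((P[-1]-P[0])[1],(P[-1]-P[0])[0])))
F=row(ys.max()); N=row(ys.min())
print('ends z146',onz(w,F,146),onz(w,N,146))
# far end tri with top
def msk(c,box):
    f=c['frame'].astype(int);m=(f[...,0]>100)&(f[...,1]<70)&(f[...,2]<70);y,x=np.nonzero(m);k=(x>box[0])&(x<box[1])&(y>box[2])&(y<box[3]);return x[k],y[k]
x,y=msk(t,(285,320,195,260)); print('top red',y.min(),x[y==y.min()],y.max(),x[y==y.max()])
u=(x[y==y.min()].mean(),y.min()); print('tri far',tri([ray(t,u),ray(w,F)]))
x,y=msk(s,(305,340,225,300)); print('scene',y.min(),x[y==y.min()]); u=(x[y==y.min()].mean(),y.min()); print('tri near',tri([ray(s,u),ray(w,N)]))
# orange cap
for c,box in((w,(120,200,170,245)),(t,(350,385,205,245)),(s,(255,285,225,262))):
    h=cv2.cvtColor(c['frame'],cv2.COLOR_RGB2HSV); mm=cv2.inRange(h,(5,150,90),(16,255,255)); k=np.zeros_like(mm);k[box[2]:box[3],box[0]:box[1]]=mm[box[2]:box[3],box[0]:box[1]]
    yy,xx=np.nonzero(k); print('or',xx.min(),xx.max(),yy.min(),yy.max(),len(xx))
cv2.imwrite('pics/wc.png',np.hstack([cv2.resize(w['frame'][165:245,110:210],(400,320),interpolation=2),cv2.resize(w['frame'][165:290,440:600],(400,320),interpolation=2)])[:,:,::-1])
E
```

```text
165 None None
175 313 318
200 314 318
240 315 319
275 316 320
282 316 320
173 282
[array([nan, nan, nan]), array([525.6,  40.2, 140. ]), array([565.1,  47.3, 140. ]), array([605.6,  54.6, 140. ])] nan
[array([nan, nan, nan]), array([524.4,  40. , 146. ]), array([563.2,  47. , 146. ]), array([602.8,  54.2, 146. ])] nan
ends z146 [607.21192578  54.87578934 146.        ] [499.70644368  36.19540965 146.        ]
top red 217 [300] 245 [303 304 305]
tri far (array([512.23905148,  40.03693083, 348.87931028]), [np.float64(1.0864488150564937), np.float64(1.0864488150564602)])
scene 235 [325]
tri near (array([499.98905625,  36.48459092, 142.90000223]), [np.float64(0.24795168663280476), np.float64(0.24795168663284045)])
or 131 194 186 236 2135
or 358 375 216 234 244
or 262 276 229 250 178<stdin>:11: RuntimeWarning: Mean of empty slice.
  ret = ret.dtype.type(ret / rcount)
```

View pics/wc.png

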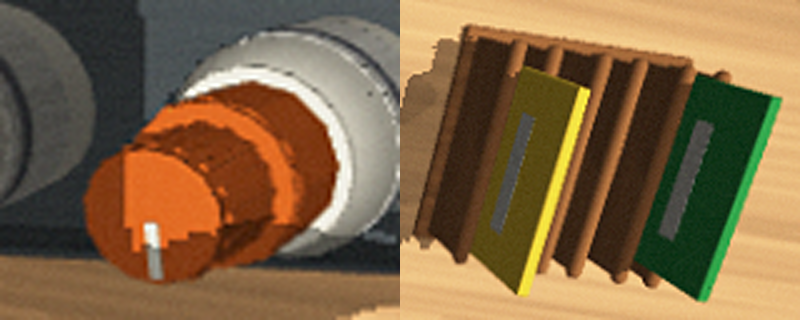

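```bash
python3 -m jog '[0,0.046,0.01,0,0, 0,0.046,0.01,0,0, 0,0.046,0.01,0,0, 0,0.046,0.01,0,0, 0,0.046,0.01,0,0, 0,0,0,0,0]'
python3 - <<'E'
from h import *
c=cam('wrist','w2')
f=cv2.resize(c['frame'][60:360,150:550],(800,600),interpolation=2)
cv2.imwrite('pics/w2c.png',f[:,:,::-1])
E
```

```text
t: 2.6
tool_pos: [502.8, 275.4, 257.7]
orientation: [-0.459, -0.537, 0.537, 0.461]
force: [0.8, -0.9, -0.0]
width: 1.0
```

View pics/w2c.png

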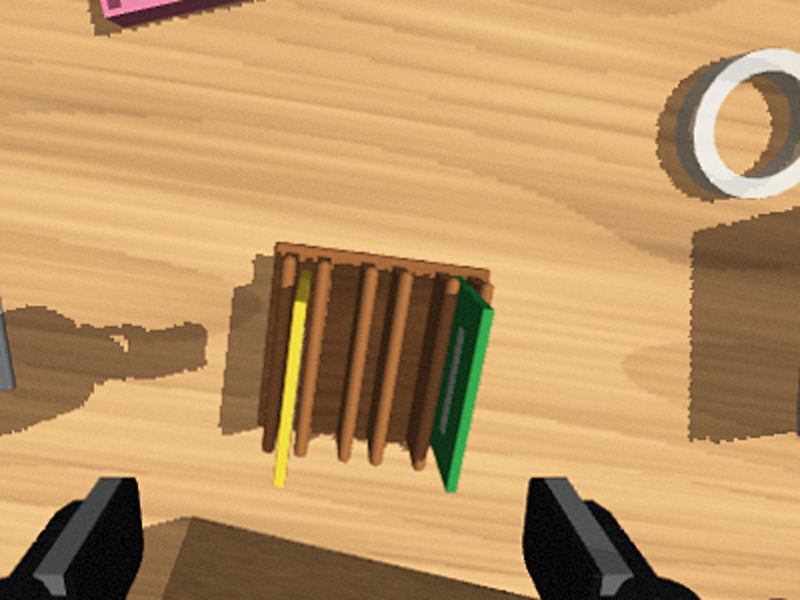

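```bash
python3 - <<'E'
from h import *
w1=load('w1');w2=load('w2')
g=lambda u,v:(150+u/2,60+v/2)
h=lambda u,v:(440+(u-400)/2.5,165+v/2.56)
W2={'3n':(370,267),'3f':(345,460),'4n':(403,270),'4f':(376,464),'1n':(289,254),'1f':(268,452),'2n':(324,260),'2f':(301,457),'5f':(418,470)}
W1={'3n':(606,57),'3f':(575,276),'4n':(640,60),'4f':(621,282),'2n':(555,46)}
P={k:onz(w2,g(*v),46) for k,v in W2.items()}
for k in P: print(k,P[k].round(1), tri([ray(w2,g(*W2[k])),ray(w1,h(*W1[k]))]) if k in W1 else '')
n=(P['3n']+P['4n'])/2;f=(P['3f']+P['4f'])/2
print('slot',n,f,(n+f)/2,np.degrees(np.arctan2(*(f-n)[[1,0]])),np.linalg.norm(f-n))
for k in '123':d=P[k+'f']-P[k+'n'];print(np.degrees(np.arctan2(d[1],d[0])))
# centre line by profile: brightness across walls at several rows
from scipy.spatial.transform import Rotation as Q
o=get_obs();T=Q.from_quat(o['orientation']).as_matrix();print(T.round(4).tolist(),o['tool_pos'])
E
```

```text
3n [486.6 293.2  46. ] (array([487.50777568, 293.3464277 ,  46.15999645]), [np.float64(0.9678719851314527), np.float64(0.9678719851313761)])
3f [602.  298.2  46. ] (array([590.57831713, 295.92451795,  73.37114954]), [np.float64(1.8599644007812908), np.float64(1.8599644007813374)])
4n [485.4 311.   46. ] (array([486.27916847, 311.23630026,  45.88867483]), [np.float64(0.8303537450118189), np.float64(0.8303537450119496)])
4f [601.8 316.7  46. ] (array([585.6768463 , 311.60686703,  84.50202736]), [np.float64(2.5502191786922324), np.float64(2.550219178691963)])
1n [486.3 249.1  46. ] 
1f [603.8 252.5  46. ] 
2n [486.6 268.1  46. ] (array([487.40501747, 268.21086608,  42.87008124]), [np.float64(0.2566889639486056), np.float64(0.25668896394853874)])
2f [604.  272.2  46. ] 
5f [601.9 342.1  46. ] 
slot [486.00217451 302.10742835  46.        ] [601.89757993 307.43872048  46.        ] [543.94987722 304.77307442  46.        ] 2.6338002823567344 116.01796271539997
1.676125675136449
1.9886935881307646
2.4742643794917654
[[-0.153, -0.0018, -0.9882], [0.9882, -0.0005, -0.153], [-0.0002, -1.0, 0.0019]] [503.64552279 272.84282755 258.28008101]
```

```bash
python3 -m jog '[0,-0.0465,0,-0.003,-0.018, 0,-0.0465,0,-0.003,0, 0,-0.0465,0,-0.003,0, 0,-0.0465,0,-0.003,0, 0,-0.0465,0,-0.0025,0, 0,0,0,0,0, 0,0,0,0,0]'
cat > red.py <<'E'
from h import *
from scipy.spatial.transform import Rotation as Q
import sys
w=cam('wrist',sys.argv[1]);f=w['frame'].astype(int)
m=((f[...,0]>110)&(f[...,1]<60)&(f[...,2]<60)).astype(np.uint8)
m[:,:240]=0;m[:,400:]=0;m[350:]=0
n,l,st,ce=cv2.connectedComponentsWithStats(m);k=1+np.argmax(st[1:,4]);ys,xs=np.nonzero(l==k);print(st[k])
rows=[y for y in range(ys.min(),ys.max()+1)]
c=[(xs[ys==y].mean()+.0,y) for y in rows]
P=np.array([onz(w,q,146) for q in c[3:-3]]); a=np.polyfit(P[:,0],P[:,1],1)
n_=onz(w,c[0],146);f_=onz(w,c[-1],146);print(n_,f_,(n_+f_)/2,'yaw',np.degrees(np.arctan(a[0])),'y@553',np.polyval(a,553))
print([ (y,xs[ys==y].min(),xs[ys==y].max()) for y in rows[::20]])
w1=load('w1')
# heights: tri of ends with w1 ends (173 -> 161-ish shaded not used) far end
print('tri far',tri([ray(w,c[-1]),ray(w1,(318,282))]))
o=get_obs();T=Q.from_quat(o['orientation']).as_matrix();print(o['t'],T.round(4).tolist(),o['tool_pos'])
E
python3 red.py w3
```

```text
t: 3.35
tool_pos: [557.9, 41.5, 259.5]
orientation: [-0.457, -0.539, 0.539, 0.457]
force: [0.1, -0.4, -0.2]
width: 0.997
[319 158   8 131 903]
[500.47659133  35.87003972 146.        ] [607.24509907  54.67653237 146.        ] [553.8608452   45.27328604 146.        ] yaw 10.122686112696359 y@553 45.15695388573907
[(158, np.int64(319), np.int64(325)), (178, np.int64(319), np.int64(325)), (198, np.int64(319), np.int64(325)), (218, np.int64(319), np.int64(326)), (238, np.int64(319), np.int64(326)), (258, np.int64(320), np.int64(325)), (278, np.int64(320), np.int64(325))]
tri far (array([609.58775631,  55.22279422, 141.05085585]), [np.float64(0.07176090108751461), np.float64(0.07176090108745724)])
3.4 [[-0.1661, -0.0003, -0.9861], [0.9861, 0.0002, -0.1661], [0.0003, -1.0, 0.0002]] [557.58289089  42.88819446 259.43710881]
```

```bash
python3 -m jog '[0,0.003,0.03,0.0035,-0.008, 0,0,0.035,0,0, 0,0,0.035,0,0, 0,0,0.03,0,0, 0,0,0.0135,0,0, 0,0,0,0,0, 0.5,0,0,0,0, 0.8,0,0,0,0, 0.85,0,0,0,0, 0.9,0,0,0,0, 0.95,0,0,0,0, 1,0,0,0,0, 1,0,0,0,0, 1,0,0,0,0, 1,0,0,0,0]' 40
```

```text
t: 4.9
tool_pos: [554.4, 45.9, 116.3]
orientation: [0.454, 0.543, -0.542, -0.453]
force: [-0.8, -0.1, 6.0]
width: 0.062
```

```bash
python3 -m jog '[1,0,-0.005,0,0, 1,0,-0.01,0,0, 1,0,-0.015,0,0, 1,0,-0.015,0,0, 1,0,-0.015,0,0, 1,0,-0.02,0,0, 1,0,-0.02,0,0, 1,0,-0.015,0,0, 1,0,0,0,0, 1,0,0,0,0]' 40
python3 - <<'E'
from h import *
from scipy.spatial.transform import Rotation as Q
o=get_obs();T=Q.from_quat(o['orientation']).as_matrix();print(o['t'],T.round(4).tolist(),o['tool_pos'],o['width'],o['force'],o['moment'])
a=cam('wrist','w4')['frame'][60:360,120:520];b=cam('scene','s4')['frame'][160:310,240:440]
cv2.imwrite('pics/v4.png',np.hstack([a,cv2.resize(b,(400,300),interpolation=2)])[:,:,::-1])
E
```

```text
t: 5.9
tool_pos: [553.8, 46.0, 230.9]
orientation: [0.454, 0.543, -0.542, -0.453]
force: [0.0, -0.3, -0.9]
width: 0.064
5.9 [[-0.1773, 0.0003, -0.9842], [0.9842, -0.0001, -0.1773], [-0.0002, -1.0, -0.0003]] [553.8123986   46.01425113 230.90872154] 0.06438341977190544 [ 0.0277249  -0.3182749  -0.87807394] [ 0.01675826 -0.01088123  0.02409966]
```

View pics/v4.png

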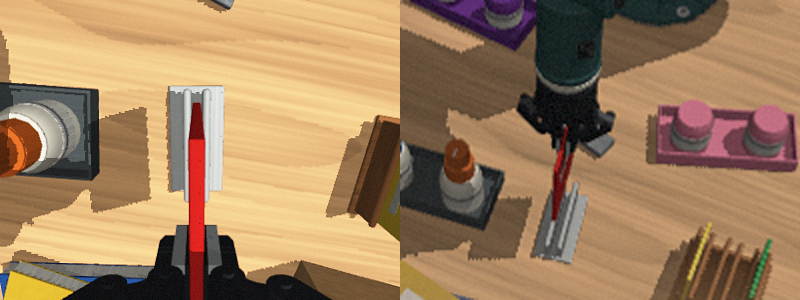

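```bash
python3 -m jog '[1,0,0,0,0.07, 1,0,0,0,0.071, 1,0.015,0,0,0, 1,0.035,0,0,0, 1,0.045,0,0,0, 1,0.045,0,0,0, 1,0.045,0,0,0, 1,0.045,0,0,0, 1,0.02,0,0,0, 1,0.009,0,0,0, 1,0,0,0,0, 1,0,0,0,0]' 40
python3 - <<'E'
from h import *
from scipy.spatial.transform import Rotation as Q
o=get_obs();T=Q.from_quat(o['orientation']).as_matrix();print(o['t'],T.round(4).tolist(),o['tool_pos'],o['width'])
c=cam('wrist','w5')
f=cv2.resize(c['frame'][60:360,150:550],(800,600),interpolation=2)
cv2.imwrite('pics/w5c.png',f[:,:,::-1])
E
```

```text
t: 7.2
tool_pos: [543.9, 304.0, 230.3]
orientation: [-0.491, -0.509, 0.51, 0.49]
force: [-0.1, -1.1, -0.9]
width: 0.062
7.2 [[-0.0377, -0.001, -0.9993], [0.9993, -0.0011, -0.0377], [-0.0011, -1.0, 0.001]] [543.91662469 304.03905859 230.29102506] 0.06207463276818998
```

View pics/w5c.png

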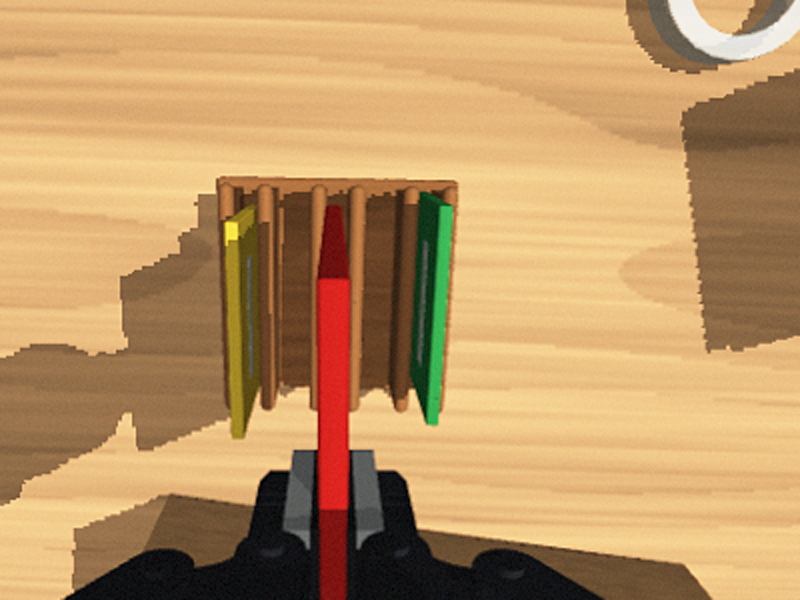

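```bash
python3 - <<'E'
from h import *
w=load('w5');g=lambda u,v:onz(w,(150+u/2,60+v/2),46)
n=(g(318.5,186)+g(357.5,186))/2;f=(g(315,408)+g(354.5,408))/2
print(n,f,(n+f)/2,np.degrees(np.arctan2(*(f-n)[[1,0]])))
n=(g(227,186)+g(265,186)+g(410,188)+g(449,186))/4;print('outer near',n)
print('board low near',onz(w,(150+333/2,60+206/2),120),'top',[onz(w,(150+u/2,60+v/2),260) for u,v in((333,279),(333.5,500))])
E
```

```text
[486.85531736 303.92136838  46.        ] [601.54270497 306.87357466  46.        ] [544.19901116 305.39747152  46.        ] 1.4745441324335908
outer near [487.04164225 303.81240211  46.        ]
board low near [489.81260956 301.6626657  120.        ] top [array([489.84962861, 301.71842717, 260.        ]), array([533.22878057, 303.48911849, 260.        ])]
```

```bash
python3 -m jog '[1,0.0014,0.02,0,0.007, 1,0,0.02,0,0, 1,0,0.015,0,0, 1,0,0.01,0,0, 1,0,0.006,0,0, 1,0,0.006,0,0, 1,0,0.006,0,0, 1,0,0,0,0]' 40
```

```text
t: 8.05
tool_pos: [544.0, 306.0, 147.3]
orientation: [-0.492, -0.507, 0.508, 0.493]
force: [-0.6, -1.0, -0.5]
width: 0.065
```

```bash
python3 -m jog '[1,0,0.006,0,0, 1,0,0.007,0,0, 1,0,0.007,0,0, 1,0,0.006,0,0, 1,0,0.003,0,0, 1,0,0.001,0,0, 1,0,0,0,0]' 40
```

```text
t: 8.75
tool_pos: [544.2, 306.3, 117.6]
orientation: [-0.492, -0.507, 0.508, 0.492]
force: [0.3, -0.0, -0.7]
width: 0.064
```

```bash
python3 -m jog '[1,0,0.001,0,0, 1,0,0.001,0,0, 1,0,0,0,0]' 40; python3 -c "
from h import *
print(get_obs()['force'],get_obs()['tool_pos'])"
```

```text
t: 9.05
tool_pos: [544.6, 306.4, 116.3]
orientation: [0.493, 0.508, -0.507, -0.492]
force: [-0.1, -0.3, 2.5]
width: 0.067
[-0.07462626 -0.31755799  2.50250538] [544.56200094 306.44308644 116.33228114]
```

```bash
python3 -m jog '[0.92,0,0,0,0, 0.88,0,0,0,0, 0.84,0,0,0,0, 0.75,0,0,0,0, 0.6,0,0,0,0, 0.5,0,0,0,0, 0.5,0,0,0,0, 0.5,0,-0.01,0,0, 0.5,0,-0.02,0,0, 0.5,0,-0.03,0,0, 0.5,0,-0.03,0,0, 0.5,0,-0.03,0,0, 0.3,0,-0.01,0,0, 0,0,0,0,0, 0,0,0,0,0]' 40
python3 - <<'E'
from h import *
o=get_obs();print(o['tool_pos'],o['joints'].round(3))
c=cam('wrist','w6')['frame'][60:360,120:520];b=cam('scene','s6')['frame'][225:325,320:453]
cv2.imwrite('pics/v6.png',np.hstack([c,cv2.resize(b,(400,300),interpolation=2)])[:,:,::-1])
E
```

```text
t: 10.55
tool_pos: [543.7, 306.0, 245.0]
orientation: [-0.492, -0.507, 0.508, 0.493]
force: [-0.2, -0.1, -1.0]
width: 0.973
[543.65749443 305.95714426 244.97224434] [ 0.402  0.382  1.438 -0.     1.323 -1.199]
```

View pics/v6.png

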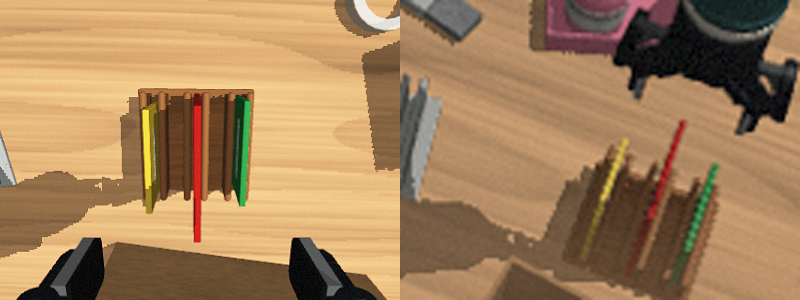

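```bash
python3 -m jog '[0,-0.0465,0,-0.0016,0, 0,-0.0465,0,-0.0016,0, 0,-0.0465,0,-0.0016,0, 0,-0.0465,0,-0.0016,0, 0,-0.0465,0,-0.0016,0, 0,-0.0465,0,-0.0016,0, 0,-0.0465,0,-0.0016,0, 0,-0.0465,0,-0.0016,0, 0,-0.0465,0,-0.0016,0, 0,0,0,0,0, 0,0,0,0,0]'
python3 -c "
from h import *
w=load('w6');f=w['frame'].astype(int);m=(f[...,0]>110)&(f[...,1]<60)&(f[...,2]<60);m[:,:250]=0;m[:,380:]=0;m[330:]=0
y,x=np.nonzero(m);
for v in (160,180,220,260,295):
  k=x[y==v]; print(v,k.min() if len(k) else 0,k.max() if len(k) else 0, onz(w,(k.mean(),v),146) if len(k) else '')
cam('wrist','w7')"
python3 -m jog '[0,0,0,0,0.145, 0,0,0,0,0.145, 0,0,0,0,0.145, 0,0,0,0,0.145, 0,0,0,0,0.145, 0,0,0,0,0.145, 0,0,0,0,0.145, 0,0,0,0,0.145, 0,0,0,0,0.145, 0,0,0,0,0, 0,0,0,0,0]'
python3 - <<'E'
from h import *
o=get_obs();print(o['tool_pos'],o['joints'].round(3))
cam('wrist','w8')
a=load('w7')['frame'][60:460,120:520];b=load('w8')['frame'][60:460,120:520]
cv2.imwrite('pics/v8.png',np.hstack([a,b])[:,:,::-1])
E
```

```text
t: 11.75
tool_pos: [570.4, -112.5, 244.3]
orientation: [-0.492, -0.506, 0.507, 0.494]
force: [-0.1, -0.0, -0.2]
width: 0.997
160 319 319 [486.32391006 305.75167493 146.        ]
180 313 321 [500.61531155 304.77146071 146.        ]
220 313 321 [530.63624608 305.71662635 146.        ]
260 314 319 [562.97732621 306.34372264 146.        ]
295 314 319 [593.46065622 307.29043054 146.        ]
t: 12.9
tool_pos: [571.0, -110.2, 245.5]
orientation: [-0.699, -0.106, 0.106, 0.699]
force: [-1.0, 0.3, 0.1]
width: 1.002
[ 571.0091627  -110.22313629  245.4702111 ] [-0.31   0.32   1.532  0.     1.29  -0.611]
```

View pics/v8.png

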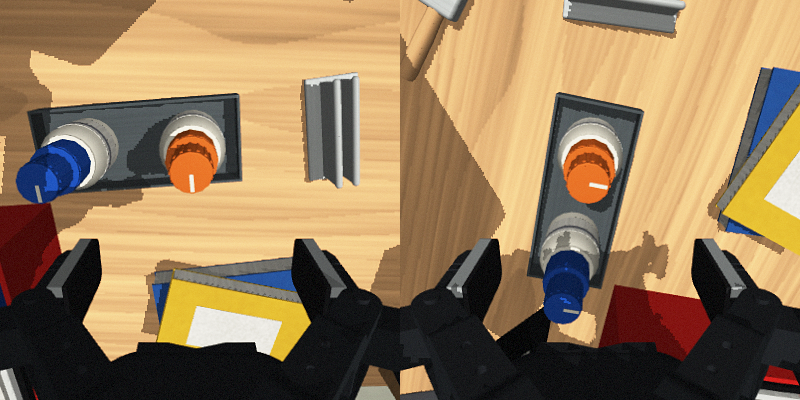

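```bash
cat > cap.py <<'E'
from h import *
def top(c):
    f=c['frame'].astype(int); m=((f[...,0]>190)&(f[...,1]>70)&(f[...,1]<170)&(f[...,2]<80)).astype(np.uint8)
    m[:,:260]=0;m[:,380:]=0;m[:180]=0;m[300:]=0
    m=cv2.morphologyEx(m,cv2.MORPH_OPEN,np.ones((5,5)))
    cs=cv2.findContours(m,0,2)[0];k=max(cs,key=cv2.contourArea);h=cv2.convexHull(k);e=cv2.fitEllipse(h)
    g=((f.min(2)>170)).astype(np.uint8);z=np.zeros_like(g);cv2.fillPoly(z,[h],1);y,x=np.nonzero(g&z)
    return e,(x.mean(),y.mean()) if len(x) else None
if __name__=='__main__':
    R=[]
    for n in('w7','w8'):
        c=load(n);e,mk=top(c);print(n,e,mk);R.append(ray(c,e[0]));P=onz(c,e[0],145);print(P.round(1),'mark yaw',np.degrees(np.arctan2(*(onz(c,mk,145)-P)[[1,0]])) if mk else '')
    print(tri(R))
    o=get_obs();print(o['tool_pos'])
E
python3 cap.py
```

```text
w7 ((311.3668518066406, 232.17103576660156), (40.67576217651367, 44.41387939453125), 90.21661376953125) (np.float64(311.4776119402985), np.float64(243.11940298507463))
[ 567.1 -116.5  145. ] mark yaw 1.9100065367362926
w8 ((307.5627136230469, 242.57888793945312), (40.252437591552734, 41.925323486328125), 90.34662628173828) (np.float64(318.140625), np.float64(245.65625))
[ 567.1 -116.9  145. ] mark yaw 0.23488199044709465
(array([ 566.91814907, -116.5960276 ,  145.8370058 ]), [np.float64(0.11637352422177002), np.float64(0.11637352422168967)])
[ 571.08800584 -110.54421343  245.57257512]
```

```bash
python3 -m jog '[0,-0.0058,0.03,-0.0047,0, 0,0,0.035,0,0, 0,0,0.035,0,0, 0,0,0.025,0,0, 0,0,0.0096,0,0, 0,0,0,0,0, 0.3,0,0,0,0, 0.45,0,0,0,0, 0.55,0,0,0,0, 0.65,0,0,0,0, 0.75,0,0,0,0, 0.8,0,0,0,0, 0.8,0,0,0,0, 0.8,0,0,0,0]' 40
python3 -c "
from h import *
o=get_obs();print(o['tool_pos'],o['force'],o['moment'],o['width'],o['joints'].round(3))"
```

```text
t: 14.35
tool_pos: [567.8, -118.0, 112.5]
orientation: [0.7, 0.105, -0.104, -0.699]
force: [-1.1, 0.3, 6.8]
width: 0.387
[ 567.83147609 -118.03208136  112.47424152] [-1.06278847  0.3287208   6.84358973] [ 0.10818434  0.18779184 -0.01225334] 0.3866172814466841 [-0.324  0.46   1.683 -0.     0.997 -0.62 ]
```

```bash
python3 -m jog '[1,0,0,0,-0.08, 1,0,0,0,-0.08, 1,0,0,0,-0.08, 1,0,0,0,-0.08, 1,0,0,0,0]' 40
python3 -c "
from h import *
o=get_obs();print(o['tool_pos'],o['force'],o['moment'],o['width'],o['joints'].round(3))
cam('wrist','w9')"
```

```text
t: 14.85
tool_pos: [568.9, -118.3, 112.5]
orientation: [0.675, 0.215, -0.213, -0.673]
force: [2.8, 0.6, 5.6]
width: 0.386
[ 568.86161007 -118.29518022  112.48903091] [2.79547073 0.60714532 5.55625869] [ 0.00997913 -0.38177434 -0.50996809] 0.3860058226296469 [-0.324  0.46   1.682  0.     0.996 -0.94 ]
```

```bash
python3 -m jog '[1,0,0,0,0.1, 1,0,0,0,0.1, 1,0,0,0,0.1, 1,0,0,0,0.1, 1,0,0,0,0.1, 1,0,0,0,0.1, 1,0,0,0,0]' 40
python3 -c "
from h import *
o=get_obs();print(o['tool_pos'],o['force'],o['moment'],o['width'],o['joints'].round(3))
cam('wrist','w10')"
```

```text
t: 15.6
tool_pos: [567.7, -119.0, 112.5]
orientation: [0.708, 0.005, -0.004, -0.706]
force: [-1.2, -2.9, 8.2]
width: 0.384
[ 567.66965874 -118.99971613  112.49244253] [-1.19055712 -2.91989006  8.23345247] [-0.55529004  0.21268319 -0.07170547] 0.3835418708716387 [-0.325  0.46   1.683 -0.002  0.997 -0.335]
```

```bash
python3 -m jog '[1,0,0,0,0.1, 1,0,0,0,0.1, 1,0,0,0,0.1, 1,0,0,0,0.1, 1,0,0,0,0.1, 1,0,0,0,0.1, 1,0,0,0,0.1, 1,0,0,0,0.1, 1,0,0,0,0.1, 1,0,0,0,0.08, 1,0,0,0,0]' 40
python3 -m jog '[1,0,-0.001,0,0, 1,0,-0.002,0,0, 1,0,-0.002,0,0, 1,0,0,0,0]' 40
python3 -c "
from h import *
o=get_obs();print(o['tool_pos'],o['force'],o['moment'],o['width'],o['joints'].round(3))"
```

```text
t: 16.75
tool_pos: [565.5, -119.1, 112.5]
orientation: [0.627, -0.329, 0.328, -0.625]
force: [-7.7, -3.7, 14.4]
width: 0.387
t: 17.15
tool_pos: [565.4, -117.7, 115.6]
orientation: [0.627, -0.329, 0.327, -0.626]
force: [-5.4, -2.3, -1.1]
width: 0.38
[ 565.36592128 -117.65679777  115.62849798] [-5.37220526 -2.31552161 -1.12478465] [-0.45197575  0.99101355 -0.01986569] 0.37991838545043494 [-3.240e-01  4.550e-01  1.681e+00 -1.000e-03  1.009e+00  6.410e-01]
```

```bash
python3 -m jog '[1,0,-0.003,0,0, 1,0,-0.004,0,0, 1,0,-0.005,0,0, 1,0,0,0,0]' 40
python3 -c "
from h import *
o=get_obs();print(o['tool_pos'],o['force'],o['moment'],o['width'])
c=cam('wrist','w11')['frame'][60:460,120:520];b=cam('scene','s11')['frame'][180:280,210:310]
cv2.imwrite('pics/v11.png',np.hstack([c,cv2.resize(b,(400,400),interpolation=2)])[:,:,::-1])"
```

```text
t: 17.55
tool_pos: [565.7, -117.7, 128.1]
orientation: [0.627, -0.329, 0.327, -0.626]
force: [-5.0, -1.2, 0.9]
width: 0.388
[ 565.68973828 -117.65350962  128.07281391] [-4.95218148 -1.21437035  0.87101918] [-0.36713121  1.11518347 -0.01557469] 0.3878490034659763
```

View pics/v11.png

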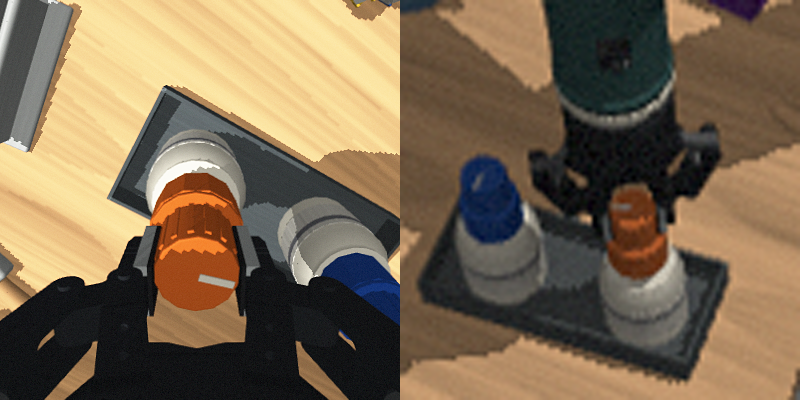

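```bash
python3 -m jog '[1,-0.0005,-0.004,-0.0015,0, 1,0,-0.006,0,0, 1,0,-0.008,0,0, 1,0,-0.01,0,0, 1,0,-0.01,0,0, 1,0,-0.01,0,0, 1,0,-0.01,0,0, 1,0,-0.01,0,0, 1,0,-0.01,0,0, 1,0,-0.01,0,0, 1,0,-0.005,0,0, 1,0,0,0,0, 1,0,0,0,0, 1,0,0,0,0]' 40
python3 -c "
from h import *
o=get_obs();print(o['tool_pos'],o['force'],o['moment'],o['width'],o['joint_velocities'].round(3))
c=cam('wrist','w12')['frame'][60:460,120:520];b=cam('scene','s12')['frame'][180:330,210:410]
cv2.imwrite('pics/v12.png',np.hstack([cv2.resize(c,(300,300)),cv2.resize(b,(400,300),interpolation=2)])[:,:,::-1])"
```

```text
t: 19.05
tool_pos: [565.2, -118.1, 220.6]
orientation: [0.627, -0.328, 0.327, -0.626]
force: [0.4, -0.5, -0.2]
width: 0.386
[ 565.16424274 -118.12713642  220.63646389] [ 0.44221142 -0.47660132 -0.17741381] [ 0.00408239  0.01207632 -0.00801562] 0.3861965806892879 [ 0.     0.002  0.001 -0.001  0.001 -0.001]
```

View pics/v12.png

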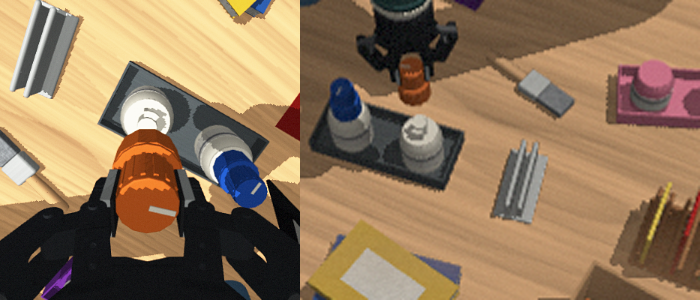

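```bash
python3 - <<'E'
from h import *
def blob(n,lo,hi,box):
    c=load(n);h=cv2.cvtColor(c['frame'],cv2.COLOR_RGB2HSV);m=cv2.inRange(h,lo,hi);k=np.zeros_like(m);a,b,d,e=box;k[d:e,a:b]=m[d:e,a:b];y,x=np.nonzero(k);return ray(c,((x.min()+x.max())/2,(y.min()+y.max())/2))
L=((5,150,70),(16,255,255))
print('cap body centre',tri([blob('s12',*L,(250,285,200,235)),blob('w12',*L,(250,380,220,380))]))
print(ticket.close_job())
E
```

```text
cap body centre (array([ 555.1094726 , -124.11275994,  198.12039472]), [np.float64(1.8575381461903255), np.float64(1.857538146190346)])
the job is handed in; nothing more can be done
None
```

The job is handed in at about 19 s of the 62 s allowed. As far as my own checks show it is complete, but closing it gave no verdict.

- **Red cover:** I lifted it out of the steel stand and lowered it into the rack's middle slot until the floor pushed back with about 2.5 N. I let go and backed off straight up. The picture afterwards put its top edge at y ≈ 305.7 mm at mid-length, against a slot centre of about 305.2 mm, so it stands upright. The green and yellow covers look untouched.
- **Orange cap:** Turning it counter-clockwise seen from above stopped dead, with about 0.5 N m and a slipping grip. Clockwise it turned freely, so I gave it roughly 80–90 degrees and lifted it straight off. During the first 15 mm of the lift it pushed sideways on the neck with about 5 N. I moved the tool about 1.5 mm to ease this.
- **Final state:** The last pictures show the cap held upright well clear of its bottle, and the blue cap still on. Grip opening is steady at about 33 mm, tool forces are under 0.5 N and the arm is still.

**One disagreement:** The tool rise of 108 mm puts the cap's grip point at about 237 mm. A rough two-camera check using the middle of the orange patch gave about 214 mm, and placed the cap about 10 mm to the side. I trust the tool figure more, because the patch centres do not match the same point in both views. Both figures are above the required 185 mm.

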